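# Lay out a board kit in fitting order, lowest part first

### The job

Lay out the kit for soldering, lowest part first: stand the four loose components from the green mat on the white marks of the dark strip, one centred on each mark, with the lowest on the mark next to the red end block and then rising in height along the row to the tallest at the far end. Do not tip any of them over, and leave the solder spool where it stands.

Things in the scene. Friction and masses are not known exactly. Their poses are not given: they have to be found in the camera images.
- relay: Relay, the lowest component: plain blue box with a white rectangle on top, 26 (x) by 32 (y) by 28 mm high (z), 0.02 to 0.04 kg. Loose, standing at the start on the green mat (2 mm thick). Origin: centre of its underside; z up.
- film_cap: Film capacitor, second lowest: plain yellow box with a thin black bar on top, 22 (x) by 36 (y) by 40 mm high (z), 0.025 to 0.045 kg. Loose, standing at the start on the green mat (2 mm thick). Origin: centre of its underside; z up.
- can_cap: Can capacitor, second tallest: upright black cylinder with a silver top, 30 mm diameter, 52 mm high, 0.035 to 0.065 kg. Loose, standing at the start on the green mat (2 mm thick). Origin: centre of its underside; z up.
- heat_sink: Heat sink, the tallest component: bare aluminium block with upright fins, 24 (x) by 40 (y) by 66 mm high (z), 0.065 to 0.12 kg; to grip it counts as a solid block. Loose, standing at the start on the green mat (2 mm thick). Origin: centre of its underside; z up.
- mark_a: White round mark, 54 mm diameter, flat, with a black centre dot, on the dark assembly strip (80 mm wide, 380 mm long, 6 mm thick); one of four alike in a straight row, 78 mm apart: an end mark; its neighbour is mark_b. Which end of the row is the first is shown by the red end block alone. Fixed. Origin: on the strip's upper face (6 mm above the table), at the mark's centre; z up, x level and square to the row, y along the row, from mark_d towards mark_a.
- mark_b: White round mark, 54 mm diameter, flat, with a black centre dot, on the dark assembly strip (80 mm wide, 380 mm long, 6 mm thick); one of four alike in a straight row, 78 mm apart: between mark_a and mark_c. Which end of the row is the first is shown by the red end block alone. Fixed. Origin: on the strip's upper face (6 mm above the table), at the mark's centre; z up, x level and square to the row, y along the row, from mark_d towards mark_a.
- mark_c: White round mark, 54 mm diameter, flat, with a black centre dot, on the dark assembly strip (80 mm wide, 380 mm long, 6 mm thick); one of four alike in a straight row, 78 mm apart: between mark_b and mark_d. Which end of the row is the first is shown by the red end block alone. Fixed. Origin: on the strip's upper face (6 mm above the table), at the mark's centre; z up, x level and square to the row, y along the row, from mark_d towards mark_a.
- mark_d: White round mark, 54 mm diameter, flat, with a black centre dot, on the dark assembly strip (80 mm wide, 380 mm long, 6 mm thick); one of four alike in a straight row, 78 mm apart: an end mark, at the other end from mark_a. Which end of the row is the first is shown by the red end block alone. Fixed. Origin: on the strip's upper face (6 mm above the table), at the mark's centre; z up, x level and square to the row, y along the row, from mark_d towards mark_a.
- red_end: Red block, 60 by 22 mm, 12 mm high, fixed on the strip at one end of the row, 55 mm beyond the end mark's centre (mark_a or mark_d, it varies). A grey block of the same size is at the other end. Origin: centre of its underside, on the strip. Mat and strip lie one behind the other, either way round, about 160 mm apart centre to centre.
- spool: Solder spool standing on end on the green mat among the components: orange flanges 40 mm diameter, 34 mm high, 0.15 kg, loose. Origin: centre of its underside. To be left alone. It and the components stand in a rough row along the mat, in any order, centres at least 60 mm apart; at least 55 mm beyond the row's ends stand a jar (36 mm diameter, 45 mm high) and a 30 mm carton.

How it is judged:
By the outcome, as a careful person would: the job done as asked, in the order asked, and still so for the second after the job is handed in, with the robot touching nothing.
It also fails if it takes over 112 s, if anything falls off the work surface, if the arm or the gripper's body presses on something with over 40 N, if the wrist force passes 120 N, or if a joint passes its speed limit or range.

### The arm

A 7-joint arm with a two-finger parallel gripper is mounted at the origin on the work surface. World frame = base frame: x ahead of the robot, y to its left, z up, the work surface at z = 0. Lengths are in m, angles in rad, forces in N, time in s.
With the tool pointing down it reaches from about 0.4 to 0.9 m from the base axis. Payload 5.6 kg.
Tool frame: the origin (TCP) lies on the centre line of the jaws, within the pads' length; the fingertips stand 14 mm ahead of it and the grasp point (between the pads) lies 5 mm behind it (ctrl.tips_ahead is the x of the fingertips in the tool frame, in m); x points along the fingers, z is the direction in which the jaws open and shut, and the axes are right-handed (so a half turn about x gives the same grasp; the last joint's range is limited). The gripper opens to 92 mm and grips with 3 to 60 N. Pads are 20 mm wide; open, the fingers measure 128 mm over their backs; the gripper's body (75 mm by 189 mm) begins 69 mm behind the grasp point.
Start: joints at [-1.358, 0.468, -0.012, 1.603, 0.006, 1.071, -0.056], TCP at [0.165, 0.629, 0.229] pointing down, gripper open.
Joint ranges: [-2.53, 2.53], [-0.31, 2.02], [-1.57, 1.55], [0.28, 2.44], [-1.29, 4.43], [0.15, 1.84], [-2.92, 2.92]. Speed limits (rad/s): [2.57, 2.57, 3.14, 3.14, 3.14, 3.14, 3.14].

### API

Orientations are given as a unit quaternion [x, y, z, w].
In Python, from cell import state, vision, ctrl, finder gives the robot as it stands.
- The arm moves only by the tool carry_out, never from a script. Its argument "series" is text: rows parted by semicolons, each of 6 numbers parted by spaces: the shift along the tool's x, y, z in mm, then the turn, a rotation vector about the tool's x, y, z in rad. In form: tx ty tz wx wy wz; .... A call has 1 to 12 rows; each row is the pose to reach, as a shift and turn from the pose commanded when the call began, along the tool's axes at that moment; what a row does not reach only later rows make up. A row lasts 1/8 s, in which the tool goes at most 62.5 mm and 10.7 degrees, less where a joint would pass 70% of its speed; a pose out of reach is approached as far as the arm can. A call with a gripper value outside its range is refused whole. "hand" is the finger opening in mm, from 0 to 91.9, set as the call begins (left out, the last holds). The fingers move at their own pace and stop on an object; "squeeze" is the grip in N (left out, the last holds). Time passes only in rows, so rows that repeat a pose let the fingers close. It gives the time, the measured TCP pose, the force and the opening at its end, in the units of the state.
- state(): the state, without advancing time (a new reading comes with each control period).
- vision.read_camera(name): name is "scene" or "top"; returns a dict with "img" (480x640x3 uint8, red, green, blue), "camera_matrix" (3x3 intrinsics, pixels), "R" (3x3) and "t" (3): a world point X has camera coordinates R X + t. Camera axes: x right, y down, z forward; pixel columns grow to the right and rows downward; lengths in m; the calibration is good to about 2 mm. A picture is of the moment at which its call begins. There is no depth.
- ctrl.job_done(): hands the job in, once; it reports no verdict.
Trained networks look in the newest picture that a camera, given by its name, has taken for a name from the list of things; names that differ only in an ending like _2 or _b are one class to them, and where a whole thing is asked for, a point or a joint stands for the part that bears it (a point fixed in the world has none). Each returns a list of dicts, best first, with "confidence" (0 to 1); they miss things now and then, are a little off and sometimes report something else, mostly with a low value. They report only what shows in the picture. A call takes as long as a camera call.
- finder.cut_out(label, camera): "pixels" (480x640 bool, what is visible of it) and "location" ([column, row] in pixels, amid what is visible of it).
- finder.pinpoint(label, camera): "location" ([column, row] in pixels: a listed point, or the origin of a listed thing).
The state is a dict: "clock": time; "qpos": joint angles; "dq": joint speeds; "joint_torque": joint torques, N m; "position": TCP position; "orientation": TCP orientation; "ft_force": force on the tool from outside, world axes, zero at the start; "moment": the same for the moment, N m; "width": finger opening in m.
Only numpy, scipy, OpenCV 4.12 (cv2) and the standard library are available. Lean on these libraries where they do the work, as an engineer would, in place of code of your own. Each camera call takes 0.05 s, during which the arm holds its last target.

## Working session

There is one attempt and no reset: what is moved stays moved. The work goes in short steps, Python scripts to look and compute and a tool call to move; the robot and the scene stay as the last step left them, time stands still between calls to the robot, and variables do not carry over. Pictures are saved under pics/ and viewed, and the job is handed in when it is done.

Besides the shell and the picture viewer there is one more tool, called after "Call:" as name(argument=value, ...), one argument or row to a line, values as JSON. carry_out: Moves the arm, as the interface text tells. Its arguments: {"type":"object","properties":{"series":{"type":"string"},"hand":{"type":"number"},"squeeze":{"type":"number"}},"required":["series"]}

```bash
mkdir -p pics; ls; python3 - <<'E'
from cell import state, vision, ctrl, finder
import cv2
s=state();print(s['clock'],s['position'],s['orientation'],s['width'],ctrl.tips_ahead)
for n in('scene','top'):
    d=vision.read_camera(n);cv2.imwrite(f'pics/{n}0.png',d['img'][...,::-1])
    print(n,d['camera_matrix'].tolist(),(-d['R'].T@d['t']).round(3), d['R'].round(3).tolist())
E
```

```text
pics
0.0 [0.16438707 0.62830894 0.22764432] [-0.43251298  0.5601753   0.43171066  0.55925134] 0.09173491870179297 0.014
scene [[459.83804647328134, 0.0, 326.2571031972453], [0.0, 459.83804647328134, 241.08707908695257], [0.0, 0.0, 1.0]] [ 1.072 -0.18   0.497] [[0.273, 0.962, 0.011], [0.624, -0.169, -0.763], [-0.732, 0.215, -0.646]]
top [[510.0592882048394, 0.0, 309.33234830550157], [0.0, 510.0592882048394, 239.28544521999646], [0.0, 0.0, 1.0]] [ 0.449 -0.016  0.82 ] [[-0.001, -1.0, -0.011], [-0.992, 0.002, -0.125], [0.125, 0.011, -0.992]]
```

View pics/scene0.png

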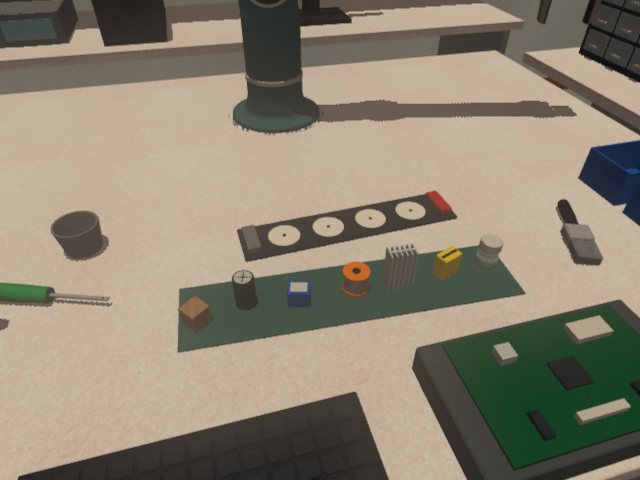

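View pics/top0.png

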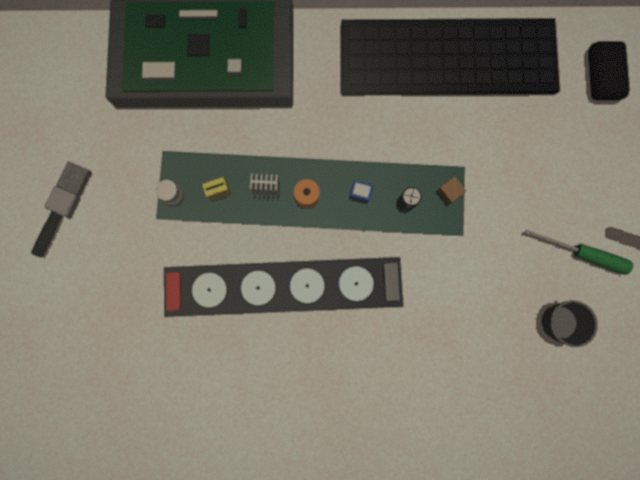

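The row along the mat, left to right in the top view, is jar (168,191), film cap (215,187), heat sink (264,184), spool (306,193), relay (361,192), can (411,197), carton (452,190). The red block is at (173,291), so the marks run left to right from there: relay, film, can, heat sink.

```bash
cat > h.py <<'E'
import numpy as np, cv2
from scipy.optimize import minimize
from scipy.spatial.transform import Rotation as Rn
from cell import state, vision, ctrl, finder
DIM=dict(relay=(.026,.032,.028),film_cap=(.022,.036,.040),can_cap=(.030,.030,.052),heat_sink=(.024,.040,.066),spool=(.04,.04,.034))
def proj(d,X):
    c=np.atleast_2d(X)@d['R'].T+d['t']; p=c@d['camera_matrix'].T; return p[:,:2]/p[:,2:]
def back(d,uv,z):
    r=d['R'].T@np.linalg.solve(d['camera_matrix'],[uv[0],uv[1],1]); o=-d['R'].T@d['t']
    return o+r*(z-o[2])/r[2]
def pts(n,x,y,yaw,z0):
    a,b,h=DIM[n]
    if n in('can_cap','spool'):
        t=np.linspace(0,2*np.pi,32,endpoint=False); q=np.c_[np.cos(t),np.sin(t)]*a/2
    else: q=np.array([[1,1],[1,-1],[-1,-1],[-1,1]])*[a/2,b/2]
    c,s=np.cos(yaw),np.sin(yaw); q=q@np.array([[c,s],[-s,c]])+[x,y]
    return np.r_[np.c_[q,np.full(len(q),z0)],np.c_[q,np.full(len(q),z0+h)]]
S=8
def rend(d,P,box):
    h=cv2.convexHull(((proj(d,P)-box[:2]+.5)*S).astype(np.float32)).round().astype(np.int32)
    m=np.zeros(((box[3])*S,(box[2])*S),np.uint8); cv2.fillConvexPoly(m,h,1)
    return cv2.resize(m.astype(np.float32),(box[2],box[3]),interpolation=cv2.INTER_AREA)
def fit(n,views,z0,init=None):
    # views: list of (d,mask)
    res=[]
    dat=[]
    for d,m in views:
        ys,xs=np.nonzero(m); b=(xs.min()-12,ys.min()-12,xs.max()-xs.min()+25,ys.max()-ys.min()+25)
        b=(max(b[0],0),max(b[1],0),b[2],b[3]); dat.append((d,b,m[b[1]:b[1]+b[3],b[0]:b[0]+b[2]].astype(np.float32)))
    d,m=views[0]; ys,xs=np.nonzero(m); c=back(d,(xs.mean(),ys.mean()),z0+DIM[n][2]*.6)
    def f(p):
        e=0
        for d,b,mm in dat:
            r=rend(d,pts(n,p[0]/1e3,p[1]/1e3,p[2]/20,z0),(b[0],b[1],mm.shape[1],mm.shape[0]))
            e+=np.abs(r-mm).sum()/mm.sum()
        return e
    best=None
    yaws=[0] if n in('can_cap','spool') else np.arange(0,180,20)*np.pi/180
    for y in yaws:
        r=minimize(f,[c[0]*1e3,c[1]*1e3,y*20],method='Nelder-Mead',options=dict(initial_simplex=np.array([c[0]*1e3,c[1]*1e3,y*20])+np.array([[0,0,0],[5,0,0],[0,5,0],[0,0,5]])))
        if best is None or r.fun<best.fun: best=r
    return best.x[0],best.x[1],np.degrees(best.x[2]/20)%180,best.fun
def look(n,z0=.002,cams=('top','scene'),D=None):
    vs={}
    for c in cams:
        d=vision.read_camera(c); o=finder.cut_out(n,c)
        if o: vs[c]=(d,o[0]['pixels']); print(n,c,round(o[0]['confidence'],2),np.round(o[0]['location']))
    for k in [[c] for c in vs]+([list(vs)] if len(vs)>1 else []):
        r=fit(n,[vs[c] for c in k],z0); print('  ',k,np.round(r,2))
E
python3 - <<'E'
from h import *
for n in('relay','film_cap','can_cap','heat_sink','spool'): look(n)
for c in('top','scene'):
    d=vision.read_camera(c)
    for m in('mark_a','red_end'):
        for o in finder.pinpoint(m,c): print(c,m,round(o['confidence'],2),np.round(o['location'],1),(back(d,o['location'],.006)*1e3).round(1))
s=state();print(Rn.from_quat(s['orientation']).as_matrix().round(3).tolist(),s['clock'])
E
```

```text
relay top 0.79 [360. 192.]
relay scene 0.58 [298. 295.]
   ['top'] [ 6.2615e+02 -8.9550e+01  1.6430e+02  6.0000e-02]
   ['scene'] [ 6.2759e+02 -8.9490e+01  1.6455e+02  6.0000e-02]
   ['top', 'scene'] [ 6.2659e+02 -8.9360e+01  1.6429e+02  1.3000e-01]
film_cap top 0.71 [214. 192.]
film_cap scene 0.72 [447. 265.]
   ['top'] [6.3012e+02 1.4063e+02 2.0580e+01 8.0000e-02]
   ['scene'] [6.3074e+02 1.4108e+02 2.9020e+01 1.5000e-01]
   ['top', 'scene'] [6.3036e+02 1.4074e+02 2.6010e+01 2.7000e-01]
can_cap top 0.91 [412. 196.]
can_cap scene 0.58 [244. 286.]
   ['top'] [ 6.1072e+02 -1.6357e+02  1.7946e+02  1.8000e-01]
   ['scene'] [ 6.1245e+02 -1.6388e+02  2.1040e+01  8.0000e-02]
   ['top', 'scene'] [ 6.1152e+02 -1.6398e+02  1.2200e+00  2.6000e-01]
heat_sink top 0.96 [264. 184.]
heat_sink scene 0.76 [403. 267.]
   ['top'] [6.3035e+02 6.0970e+01 7.5000e-01 1.9000e-01]
   ['scene'] [6.3184e+02 6.1010e+01 1.7700e+02 6.0000e-02]
   ['top', 'scene'] [6.3149e+02 6.1310e+01 5.0000e-01 2.6000e-01]
spool top 0.81 [308. 193.]
spool scene 0.68 [415. 209.]
   ['top'] [ 6.2277e+02 -3.6000e+00  1.2050e+01  5.0000e-02]
   ['scene'] [489.48 143.76   6.86   0.73]
   ['top', 'scene'] [622.77  -3.6   12.05   1.05]
top mark_a 0.73 [352.7 281. ] [483.7 -76.2   6. ]
top mark_a 0.66 [208.8 292. ] [466.5 152.8   6. ]
top mark_a 0.65 [306.6 285.6] [476.4  -2.9   6. ]
top mark_a 0.64 [255.3 291.5] [467.2  78.7   6. ]
top red_end 0.93 [176.3 291.8] [466.8 204.7   6. ]
scene mark_a 0.83 [284.6 236.9] [487.  -81.3   6. ]
scene mark_a 0.68 [413.2 207.4] [465.6 161.    6. ]
scene mark_a 0.62 [326.1 227.2] [480.   -7.4   6. ]
scene mark_a 0.55 [366.8 215.4] [466.5  71.4   6. ]
scene red_end 0.76 [436.8 202.7] [463.4 209.2   6. ]
[[0.0, -0.967, 0.253], [-0.0, 0.253, 0.967], [-1.0, -0.0, 0.0]] 1.4
```

```bash
python3 - <<'E'
from h import *
from scipy.optimize import least_squares
A={}
for c,guess in(('top',[(209,290),(258,288),(307,286),(356,284)]),('scene',[(410,211),(370,219),(328,227),(284,235)])):
    d=vision.read_camera(c); g=cv2.cvtColor(d['img'],cv2.COLOR_RGB2GRAY)
    P=[]
    for u,v in guess:
        Y,X=np.mgrid[v-24:v+25,u-28:u+29]; m=(g[v-24:v+25,u-28:u+29]>110).astype(np.uint8)
        n,l,st,ce=cv2.connectedComponentsWithStats(m); 
        m=np.uint8(l==1+np.argmax([st[i,4] if st[i,2]<50 else 0 for i in range(1,n)]))
        k,_=cv2.findContours(m,cv2.RETR_EXTERNAL,cv2.CHAIN_APPROX_NONE); k=max(k,key=len)
        q=np.array([back(d,(a[0]+u-28,a[1]+v-24),.006)[:2]*1e3 for a in k[:,0]])
        (cx,cy),ax,_=cv2.fitEllipse(q.astype(np.float32)); P.append((cx,cy)); print(c,round(cx,1),round(cy,1),np.round(ax,1))
    P=np.array(P); 
    f=lambda p:(p[:2]+78*np.outer(1.5-np.arange(4),[np.cos(p[2]),np.sin(p[2])])-P).ravel()
    r=least_squares(f,[*P.mean(0),1.6]);p=r.x;A[c]=p;print(c,p[:2].round(1),np.degrees(p[2]).round(2),r.fun.round(1)) 
p=(A['top']+A['scene'])/2
print((p[:2]+78*np.outer(1.5-np.arange(4),[np.cos(p[2]),np.sin(p[2])])).round(1))
for n in('film_cap',):
    d=vision.read_camera('top');i=d['img'][150:230,180:240];cv2.imwrite('pics/film.png',cv2.resize(i,None,fx=8,fy=8,interpolation=cv2.INTER_NEAREST)[...,::-1])
E
```

```text
top 470.4 153.1 [53.  53.2]
top 473.7 75.0 [52.9 53.1]
top 477.0 -3.0 [53.1 53.4]
top 480.3 -81.1 [53.  53.2]
top [475.4  36. ] 92.41 [ 0.  -0.2 -0.   0.   0.   0.  -0.   0.2]
scene 471.1 152.2 [53.1 53.2]
scene 474.5 74.5 [52.8 53.1]
scene 477.9 -3.6 [53.  53.2]
scene 481.1 -81.6 [53.  53.4]
scene [476.2  35.4] 92.44 [ 0.   0.  -0.  -0.1 -0.   0.   0.   0.1]
[[470.8 152.6]
 [474.1  74.7]
 [477.4  -3.3]
 [480.7 -81.2]]
```

View pics/film.png

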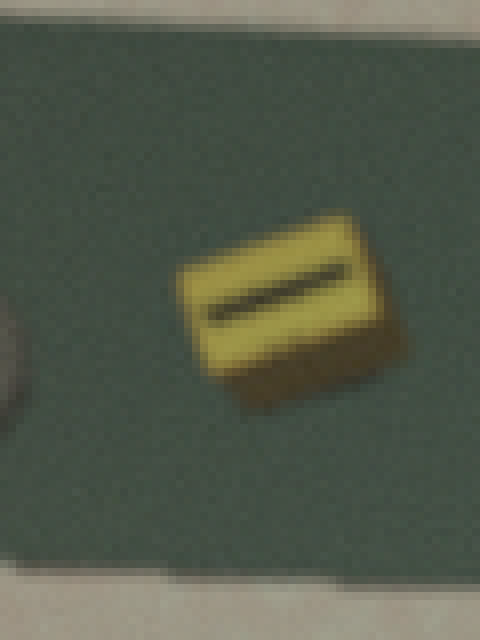

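```bash
cat > go.py <<'E'
import sys
from h import *
def go(*t):
    """targets: x y z(mm) jawdeg ; prints rows relative to current measured pose"""
    s=state();R=Rn.from_quat(s['orientation']);p=np.array(s['position'])*1e3
    z=R.as_matrix()[:,2]
    print('t',round(s['clock'],2),'p',p.round(1),'jaw',np.degrees(np.arctan2(z[1],z[0])).round(2),'w',round(s['width']*1e3,1),'F',np.round(s['ft_force'],1),'q7',round(s['qpos'][6],2))
    for x,y,zz,a in t:
        a=np.radians(a);X=np.array([0,0,-1.]);Z=np.array([np.cos(a),np.sin(a),0]);T=np.c_[X,np.cross(Z,X),Z]
        sh=R.as_matrix().T@(np.array([x,y,zz])-p); w=(R.inv()*Rn.from_matrix(T)).as_rotvec()
        print(' '.join(f'{v:.1f}' for v in sh),' '.join(f'{v:.3f}' for v in w))
if __name__=='__main__':
    v=list(map(float,sys.argv[1:])); go(*[v[i:i+4] for i in range(0,len(v),4)])
E
python3 go.py 627 -89.5 140 -15.7
```

```text
t 1.55 p [164.5 628.9 228.6] jaw 75.34 w 91.9 F [ 0.4 -0.2  0.1] q7 -0.06
88.6 -629.2 -577.9 1.589 0.000 -0.000
```

Call:
carry_out(
  series="89 -629 -578 1.59 0 0; 89 -629 -578 1.59 0 0; 89 -629 -578 1.59 0 0; 89 -629 -578 1.59 0 0; 89 -629 -578 1.59 0 0; 89 -629 -578 1.59 0 0; 89 -629 -578 1.59 0 0; 89 -629 -578 1.59 0 0; 89 -629 -578 1.59 0 0; 89 -629 -578 1.59 0 0; 89 -629 -578 1.59 0 0; 89 -629 -578 1.59 0 0",
  hand=60,
)

```text
clock: 3.05
position: [0.5693, 0.0002, 0.1509]
orientation: [0.097, 0.7, -0.096, 0.701]
ft_force: [0.2, 0.8, 1.0]
width: 0.0602
```

```bash
python3 go.py 627 -89.5 140 -15.7
```

```text
t 3.05 p [5.693e+02 2.000e-01 1.509e+02] jaw -15.72 w 60.2 F [0.2 0.8 1. ] q7 -0.07
10.9 -70.7 79.8 -0.000 0.001 -0.001
```

Call:
carry_out(
  series="11 -71 80 0 0 0; 11 -71 80 0 0 0; 11 -71 80 0 0 0; 11 -71 80 0 0 0; 11 -71 80 0 0 0",
)

```text
clock: 3.68
position: [0.6256, -0.0864, 0.14]
orientation: [0.097, 0.701, -0.096, 0.7]
ft_force: [-0.4, 0.5, -0.4]
width: 0.0604
```

```bash
python3 go.py 627 -89.5 60 -15.7 627 -89.5 21 -15.7; python3 - <<'E'
from h import *
d=vision.read_camera('top'); cv2.imwrite('pics/t1.png',d['img'][...,::-1])
d=vision.read_camera('scene'); cv2.imwrite('pics/s1.png',d['img'][...,::-1])
E
python3 go.py 627 -89.5 60 -15.7 627 -89.5 21 -15.7
```

```text
t 3.67 p [625.6 -86.4 140. ] jaw -15.62 w 60.4 F [-0.4  0.5 -0.4] q7 0.09
80.0 -2.7 2.2 0.001 -0.000 -0.001
119.0 -2.7 2.3 0.001 -0.000 -0.001
t 3.77 p [625.7 -86.8 140.2] jaw -15.63 w 60.2 F [-0.8  0.5 -0. ] q7 0.1
80.2 -2.4 2.0 0.001 0.000 -0.001
119.2 -2.4 2.0 0.001 0.000 -0.001
```

View pics/s1.png

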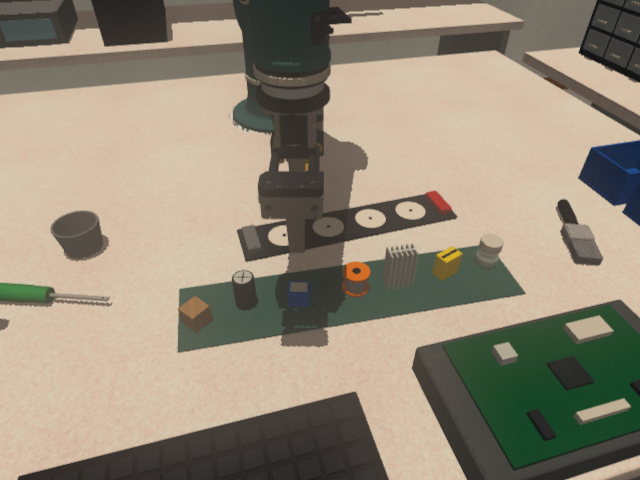

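The gripper hangs above the relay at (299,290), with its jaws across the row. I'm correcting by about 2 mm and descending.

Call:
carry_out(
  series="50 -2.5 2 0 0 0; 80 -2.5 2 0 0 0; 100 -2.5 2 0 0 0; 119 -2.5 2 0 0 0; 119 -2.5 2 0 0 0; 119 -2.5 2 0 0 0; 119 -2.5 2 0 0 0",
)

```text
clock: 4.65
position: [0.6279, -0.0916, 0.022]
orientation: [0.097, 0.7, -0.097, 0.701]
ft_force: [-0.6, 0.6, 0.1]
width: 0.06
```

```bash
python3 go.py 627 -89.5 21 -15.7
```

```text
t 4.65 p [627.9 -91.6  22. ] jaw -15.76 w 60.0 F [-0.6  0.6  0.1] q7 0.17
1.0 1.8 -1.5 -0.001 0.002 -0.000
```

Call:
carry_out(
  series="1 1.5 -1 0 0 0; 1 1.5 -1 0 0 0; 1 1.5 -1 0 0 0",
)

```text
clock: 5.03
position: [0.6266, -0.0897, 0.02]
orientation: [0.097, 0.7, -0.097, 0.701]
ft_force: [0.0, 0.1, -0.2]
width: 0.0599
```

```bash
python3 go.py 627 -89.5 21 -15.7; python3 - <<'E'
from h import *
d=vision.read_camera('scene'); cv2.imwrite('pics/s2.png',cv2.resize(d['img'][200:350,200:400],None,fx=4,fy=4)[...,::-1])
E
python3 go.py 627 -89.5 21 -15.7; 
```

```text
t 5.03 p [626.6 -89.7  20. ] jaw -15.76 w 59.9 F [ 0.   0.1 -0.2] q7 0.17
-1.0 0.3 0.3 -0.001 0.000 -0.000
t 5.08 p [626.6 -89.7  20. ] jaw -15.76 w 60.0 F [-0.5  0.2  0.2] q7 0.17
-1.0 0.3 0.3 -0.001 0.000 -0.000
```

View pics/s2.png

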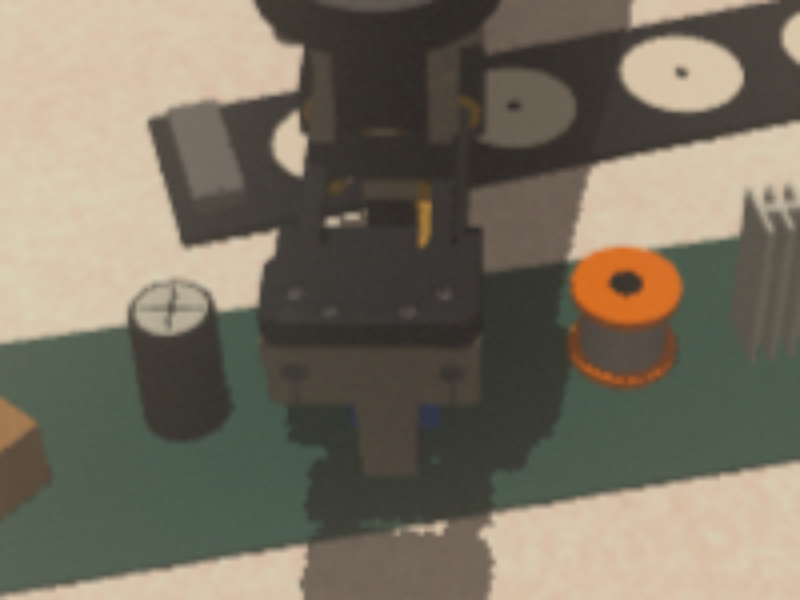

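The jaws straddle the relay symmetrically and clear of the can and spool, so I'm closing.

Call:
carry_out(
  series="0 0 0 0 0 0; 0 0 0 0 0 0; 0 0 0 0 0 0; 0 0 0 0 0 0; 0 0 0 0 0 0; 0 0 0 0 0 0",
  hand=15,
  squeeze=12,
)

```text
clock: 5.82
position: [0.6265, -0.0898, 0.0199]
orientation: [0.097, 0.7, -0.097, 0.7]
ft_force: [0.5, 1.6, 0.1]
width: 0.026
```

```bash
python3 go.py 627 -89.5 120 -15.7 470.8 152.6 120 2.4
```

```text
t 5.83 p [626.5 -89.8  19.9] jaw -15.76 w 26.0 F [0.5 1.6 0.1] q7 0.17
-100.1 0.4 0.4 -0.001 -0.000 -0.000
-100.1 191.0 -215.7 -0.317 -0.000 -0.000
```

Call:
carry_out(
  series="-20 0 0 0 0 0; -60 0 0 0 0 0; -100 0 0 0 0 0; -100 40 -45 -0.1 0 0; -100 70 -80 -0.2 0 0; -100 105 -120 -0.317 0 0; -100 140 -160 -0.317 0 0; -100 170 -193 -0.317 0 0; -100 191 -216 -0.317 0 0; -100 191 -216 -0.317 0 0; -100 191 -216 -0.317 0 0; -100 191 -216 -0.317 0 0",
)

```text
clock: 7.32
position: [0.4714, 0.1515, 0.1203]
orientation: [-0.014, 0.707, 0.014, 0.707]
ft_force: [-0.7, -0.4, 0.1]
width: 0.026
```

```bash
python3 go.py 470.8 152.6 24.5 2.4
```

```text
t 7.33 p [471.4 151.5 120.3] jaw 2.27 w 26.0 F [-0.7 -0.4  0.1] q7 -0.12
95.8 1.2 -0.7 -0.002 0.001 0.000
```

Call:
carry_out(
  series="40 1 -0.7 0 0 0; 70 1 -0.7 0 0 0; 84 1 -0.7 0 0 0; 84 1 -0.7 0 0 0; 84 1 -0.7 0 0 0; 84 1 -0.7 0 0 0",
)

```text
clock: 8.07
position: [0.4706, 0.154, 0.0369]
orientation: [-0.014, 0.706, 0.015, 0.708]
ft_force: [0.3, 0.2, -0.3]
width: 0.0257
```

```bash
python3 go.py 470.8 152.6 24.5 2.4; python3 - <<'E'
from h import *
d=vision.read_camera('scene'); cv2.imwrite('pics/s3.png',cv2.resize(d['img'][130:280,330:530],None,fx=4,fy=4)[...,::-1])
d=vision.read_camera('top'); cv2.imwrite('pics/t3.png',cv2.resize(d['img'][200:350,110:310],None,fx=4,fy=4)[...,::-1])
E
python3 go.py 470.8 152.6 24.5 2.4
```

```text
t 8.07 p [470.6 154.   36.9] jaw 2.4 w 25.7 F [ 0.3  0.2 -0.3] q7 -0.04
12.4 -1.4 0.1 -0.000 0.002 -0.001
t 8.18 p [470.3 154.   36.6] jaw 2.41 w 26.0 F [-0.   1.  -0.4] q7 -0.04
12.1 -1.4 0.5 0.000 0.001 -0.001
```

View pics/s3.png

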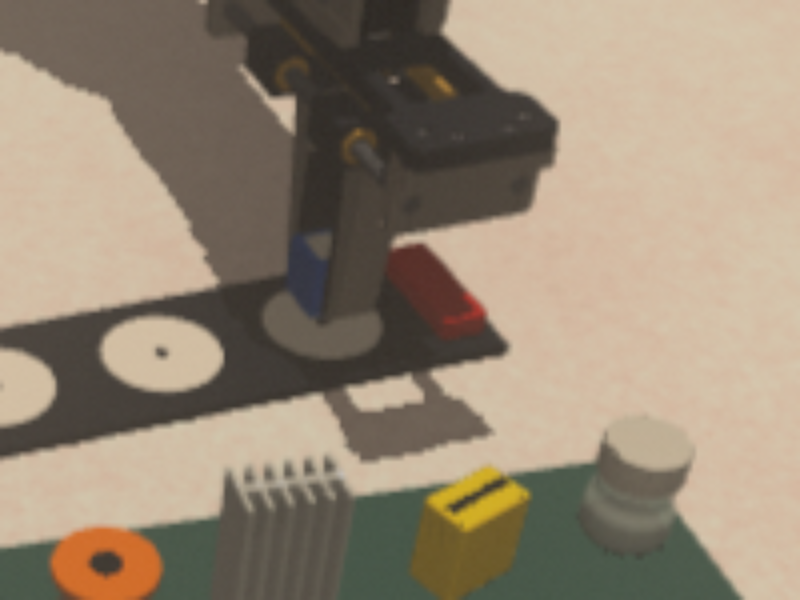

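The relay hangs upright just above mark_a, between the mark's edge and the red block. Lowering it.

Call:
carry_out(
  series="5 -1.4 0.3 0 0 0; 9 -1.4 0.3 0 0 0; 11 -1.4 0.3 0 0 0; 12 -1.4 0.3 0 0 0; 12.3 -1.4 0.3 0 0 0; 12.3 -1.4 0.3 0 0 0",
)

```text
clock: 8.93
position: [0.47, 0.1522, 0.0238]
orientation: [-0.015, 0.707, 0.015, 0.707]
ft_force: [-1.5, -0.4, 3.9]
width: 0.026
```

```bash
python3 go.py 470.8 152.6 24 2.4
```

```text
t 8.93 p [470.  152.2  23.8] jaw 2.39 w 26.0 F [-1.5 -0.4  3.9] q7 -0.02
-0.2 0.4 0.8 -0.000 -0.000 -0.000
```

Call:
carry_out(
  series="-0.3 0 0.5 0 0 0; -0.3 0 0.5 0 0 0; -0.3 0 0.5 0 0 0; -0.3 0 0.5 0 0 0; -30 0 0.5 0 0 0; -70 0 0.5 0 0 0; -110 0 0.5 0 0 0; -110 0 0.5 0 0 0; -110 0 0.5 0 0 0",
  hand=60,
)

```text
clock: 10.05
position: [0.4701, 0.1524, 0.1331]
orientation: [-0.015, 0.707, 0.015, 0.707]
ft_force: [-0.4, -0.6, 0.1]
width: 0.0598
```

```bash
python3 go.py 630.4 140.8 130 20
```

```text
t 10.05 p [470.1 152.4 133.1] jaw 2.42 w 59.8 F [-0.4 -0.6  0.1] q7 -0.13
3.0 -18.3 159.7 -0.307 -0.001 -0.000
```

Call:
carry_out(
  series="3 -6 55 -0.15 0 0; 3 -12 110 -0.307 0 0; 3 -18.3 160 -0.307 0 0; 3 -18.3 160 -0.307 0 0; 3 -18.3 160 -0.307 0 0; 3 -18.3 160 -0.307 0 0; 3 -18.3 160 -0.307 0 0",
)

```text
clock: 10.92
position: [0.6304, 0.1413, 0.1307]
orientation: [-0.123, 0.696, 0.123, 0.696]
ft_force: [0.7, 0.3, -0.1]
width: 0.0601
```

```bash
python3 -c "
from h import *
look('relay',.006)
d=vision.read_camera('top'); cv2.imwrite('pics/t4.png',d['img'][...,::-1])"
python3 go.py 630.4 140.8 27 20
```

```text
relay scene 0.87 [412. 206.]
   ['scene'] [4.6870e+02 1.5190e+02 1.6731e+02 1.5000e-01]
t 11.18 p [631.2 141.  130.9] jaw 20.01 w 60.0 F [ 0.7  0.  -0.2] q7 0.28
103.9 0.1 -0.8 0.000 0.000 -0.000
```

View pics/t4.png

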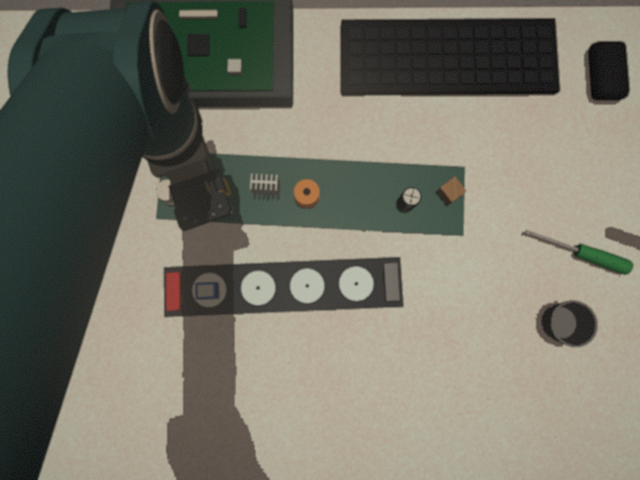

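The relay stands on the mark by the red block at (207,291), in shadow, so I'll measure it later. Descending on the film cap.

Call:
carry_out(
  series="50 0 -0.6 0 0 0; 80 0 -0.6 0 0 0; 95 0 -0.6 0 0 0; 104 0 -0.6 0 0 0; 104 0 -0.6 0 0 0; 104 0 -0.6 0 0 0; 104 0 -0.6 0 0 0",
)

```text
clock: 12.05
position: [0.6314, 0.1407, 0.0276]
orientation: [-0.123, 0.696, 0.123, 0.697]
ft_force: [0.0, -0.9, -0.6]
width: 0.06
```

```bash
python3 go.py 630.4 140.8 27 20;python3 - <<'E'
from h import *
d=vision.read_camera('scene'); cv2.imwrite('pics/s5.png',cv2.resize(d['img'][180:330,350:550],None,fx=4,fy=4)[...,::-1])
E
python3 go.py 630.4 140.8 27 20
```

```text
t 12.05 p [631.4 140.7  27.6] jaw 19.99 w 60.0 F [ 0.  -0.9 -0.6] q7 0.32
0.6 0.4 -0.9 -0.000 0.002 0.000
t 12.1 p [631.2 140.7  27.4] jaw 19.99 w 59.8 F [-0.6  0.2 -0.2] q7 0.32
0.4 0.4 -0.8 -0.000 0.001 0.000
```

View pics/s5.png

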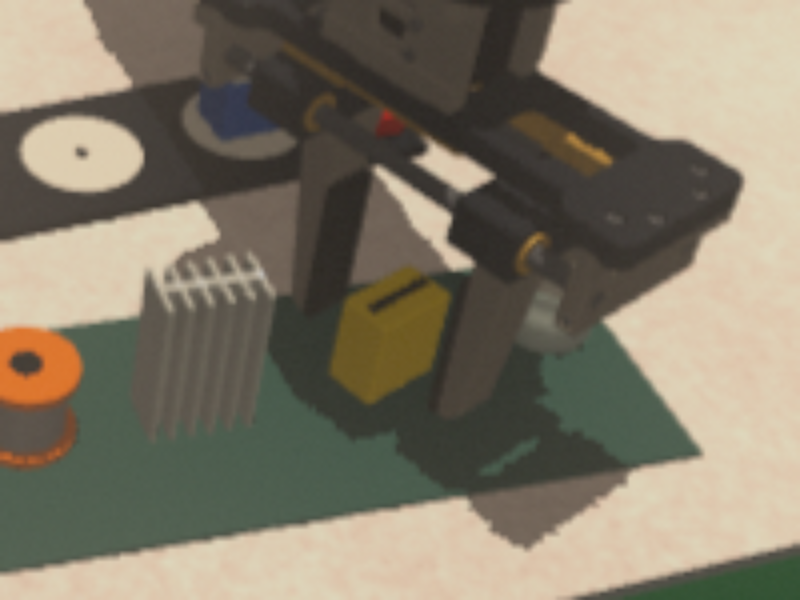

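The film cap stands between the open jaws and the jar is clear. Closing.

Call:
carry_out(
  series="0 0 -0.5 0 0 0; 0 0 -0.5 0 0 0; 0 0 -0.5 0 0 0; 0 0 -0.5 0 0 0; 0 0 -0.5 0 0 0; 0 0 -0.5 0 0 0; 0 0 -0.5 0 0 0",
  hand=12,
  squeeze=12,
)

```text
clock: 12.98
position: [0.6303, 0.1404, 0.0266]
orientation: [-0.123, 0.696, 0.123, 0.696]
ft_force: [0.0, 1.0, -0.3]
width: 0.0218
```

```bash
python3 go.py 630.4 140.8 130 20 474.1 74.7 130 2.4
```

```text
t 12.97 p [630.3 140.4  26.6] jaw 19.99 w 21.8 F [ 0.   1.  -0.3] q7 0.32
-103.4 0.4 0.3 -0.000 0.000 0.000
-103.4 -8.3 -169.2 0.307 0.000 0.000
```

Call:
carry_out(
  series="-20 0 0 0 0 0; -60 0 0 0 0 0; -103 0 0 0 0 0; -103 -3 -55 0.1 0 0; -103 -6 -110 0.2 0 0; -103 -8.3 -150 0.307 0 0; -103 -8.3 -169 0.307 0 0; -103 -8.3 -169 0.307 0 0; -103 -8.3 -169 0.307 0 0; -103 -8.3 -169 0.307 0 0; -103 -8.3 -169 0.307 0 0",
)

```text
clock: 14.35
position: [0.4748, 0.0749, 0.1295]
orientation: [-0.015, 0.707, 0.015, 0.707]
ft_force: [-1.2, 0.6, -0.5]
width: 0.0223
```

```bash
python3 go.py 474.1 74.7 43 2.4
```

```text
t 14.35 p [474.8  74.9 129.5] jaw 2.41 w 22.3 F [-1.2  0.6 -0.5] q7 0.04
86.5 -0.2 -0.7 0.000 0.000 0.000
```

Call:
carry_out(
  series="40 0 -0.7 0 0 0; 70 0 -0.7 0 0 0; 86 0 -0.7 0 0 0; 86 0 -0.7 0 0 0; 86 0 -0.7 0 0 0; 86 0 -0.7 0 0 0; 86 0 -0.7 0 0 0",
)

```text
clock: 15.22
position: [0.4741, 0.075, 0.0443]
orientation: [-0.015, 0.706, 0.015, 0.707]
ft_force: [-0.6, 0.6, 0.2]
width: 0.022
```

```bash
python3 go.py 474.1 74.7 31 2.4;python3 - <<'E'
from h import *
d=vision.read_camera('scene'); cv2.imwrite('pics/s6.png',cv2.resize(d['img'][130:280,280:480],None,fx=4,fy=4)[...,::-1])
E
python3 go.py 474.1 74.7 31 2.4
```

```text
t 15.22 p [474.1  75.   44.3] jaw 2.41 w 22.0 F [-0.6  0.6  0.2] q7 0.14
13.3 -0.3 -0.0 0.000 0.001 -0.001
t 15.28 p [474.   75.   44.1] jaw 2.41 w 21.8 F [-0.3 -0.4 -0.6] q7 0.14
13.1 -0.3 0.1 0.000 0.001 -0.000
```

View pics/s6.png

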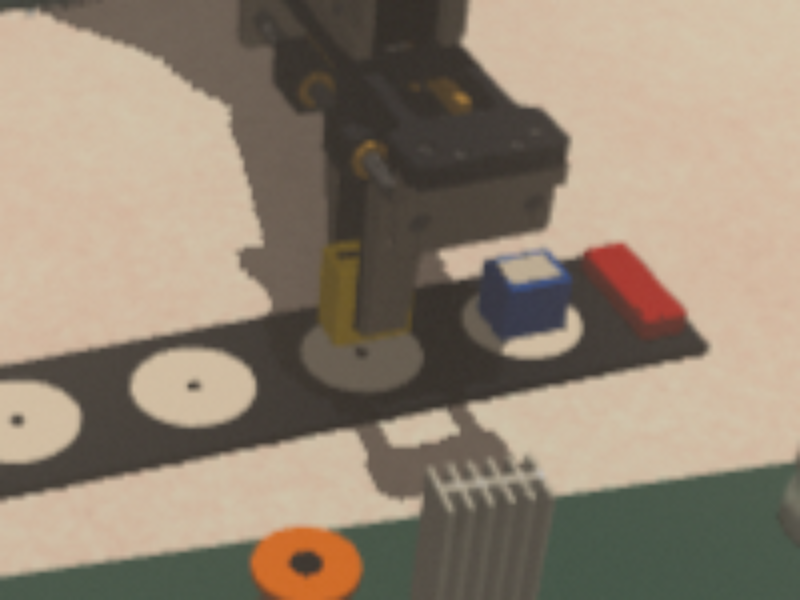

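The film cap hangs over mark_b, and the relay is lit and on its mark. I'm lowering the film cap, then measuring both.

Call:
carry_out(
  series="6 0 0 0 0 0; 10 0 0 0 0 0; 12 0 0 0 0 0; 13 0 0 0 0 0; 13.3 0 0 0 0 0; 13.3 0 0 0 0 0",
)

```text
clock: 16.02
position: [0.4734, 0.0747, 0.0304]
orientation: [-0.015, 0.707, 0.015, 0.707]
ft_force: [-2.3, -1.4, 4.0]
width: 0.0219
```

```bash
python3 go.py 474.1 74.7 31 2.4; python3 -c "
from h import *
look('relay',.006)"
```

```text
t 16.02 p [473.4  74.7  30.4] jaw 2.39 w 21.9 F [-2.3 -1.4  4. ] q7 0.16
-0.6 0.0 0.7 -0.000 -0.000 -0.000
relay top 0.5 [410. 199.]
relay scene 0.72 [412. 206.]
   ['top'] [ 6.1199e+02 -1.6576e+02  4.0250e+01  1.6000e-01]
   ['scene'] [4.7187e+02 1.5206e+02 1.7656e+02 1.6000e-01]
   ['top', 'scene'] [ 611.99 -165.76   40.25    1.16]
```

Call:
carry_out(
  series="-0.3 0 0.5 0 0 0; -0.3 0 0.5 0 0 0; -0.3 0 0.5 0 0 0; -0.3 0 0.5 0 0 0; -30 0 0.5 0 0 0; -70 0 0.5 0 0 0; -110 0 0.5 0 0 0; -110 0 0.5 0 0 0; -110 0 0.5 0 0 0",
  hand=60,
)

```text
clock: 17.35
position: [0.4736, 0.0749, 0.1398]
orientation: [-0.015, 0.707, 0.015, 0.707]
ft_force: [-0.1, -0.1, -0.1]
width: 0.0596
```

```bash
python3 go.py 611.6 -163.8 140 -10
```

```text
t 17.35 p [473.6  74.9 139.8] jaw 2.42 w 59.6 F [-0.1 -0.1 -0.1] q7 0.03
-0.4 -244.4 127.8 0.217 -0.001 -0.000
```

Call:
carry_out(
  series="0 -50 26 0.1 0 0; 0 -100 52 0.217 0 0; 0 -150 78 0.217 0 0; 0 -200 104 0.217 0 0; 0 -244 128 0.217 0 0; 0 -244 128 0.217 0 0; 0 -244 128 0.217 0 0; 0 -244 128 0.217 0 0; 0 -244 128 0.217 0 0; 0 -244 128 0.217 0 0",
)

```text
clock: 18.6
position: [0.6123, -0.1627, 0.1405]
orientation: [0.062, 0.704, -0.061, 0.705]
ft_force: [-0.2, -0.7, 0.7]
width: 0.0599
```

```bash
python3 -c "
from h import *
look('film_cap',.006)
look('relay',.006)
d=vision.read_camera('top'); cv2.imwrite('pics/t7.png',d['img'][...,::-1])"
python3 go.py 611.6 -163.8 30 -10
```

```text
film_cap top 0.57 [256. 290.]
film_cap scene 0.91 [370. 211.]
   ['top'] [4.7211e+02 7.3770e+01 4.4100e+00 8.0000e-02]
   ['scene'] [4.7343e+02 7.3990e+01 1.7152e+02 1.0000e-01]
   ['top', 'scene'] [4.7211e+02 7.3860e+01 4.4000e+00 2.0000e-01]
relay top 0.94 [210. 293.]
relay scene 0.73 [412. 207.]
   ['top'] [4.6850e+02 1.5207e+02 3.8500e+00 1.2000e-01]
   ['scene'] [4.7111e+02 1.5142e+02 1.7827e+02 6.0000e-02]
   ['top', 'scene'] [4.6873e+02 1.5201e+02 3.2300e+00 2.3000e-01]
t 19.05 p [ 612.2 -163.7  140.3] jaw -10.04 w 60.0 F [-0.1 -0.1  0.4] q7 0.34
110.3 -0.2 -0.6 -0.001 0.000 -0.000
```

View pics/t7.png

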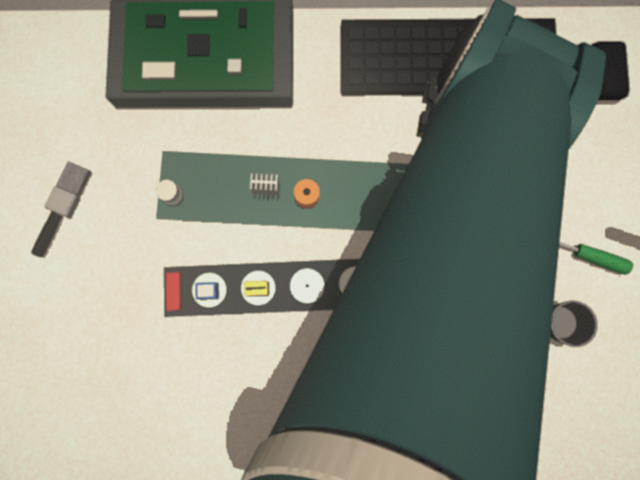

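Relay (207,291) and film cap (257,288) stand on their marks, within about 1–2 mm of centre. Descending on the can, with the can between carton and the now empty relay place.

Call:
carry_out(
  series="50 0 -0.6 0 0 0; 80 0 -0.6 0 0 0; 100 0 -0.6 0 0 0; 108 0 -0.6 0 0 0; 108 0 -0.6 0 0 0; 108 0 -0.6 0 0 0; 108 0 -0.6 0 0 0",
)

```text
clock: 19.92
position: [0.6123, -0.1636, 0.0333]
orientation: [0.062, 0.704, -0.062, 0.705]
ft_force: [-0.0, -0.5, 0.2]
width: 0.0599
```

```bash
python3 go.py 611.6 -163.8 32 -10;python3 - <<'E'
from h import *
d=vision.read_camera('scene'); cv2.imwrite('pics/s8.png',cv2.resize(d['img'][200:350,140:340],None,fx=4,fy=4)[...,::-1])
E
python3 go.py 611.6 -163.8 32 -10
```

```text
t 19.93 p [ 612.3 -163.6   33.3] jaw -10.03 w 59.9 F [-0.  -0.5  0.2] q7 0.41
1.3 -0.3 -0.7 -0.000 0.002 -0.000
t 19.98 p [ 612.2 -163.6   33.2] jaw -10.03 w 60.2 F [ 0.   0.3 -0.7] q7 0.41
1.2 -0.3 -0.6 -0.000 0.002 -0.000
```

View pics/s8.png

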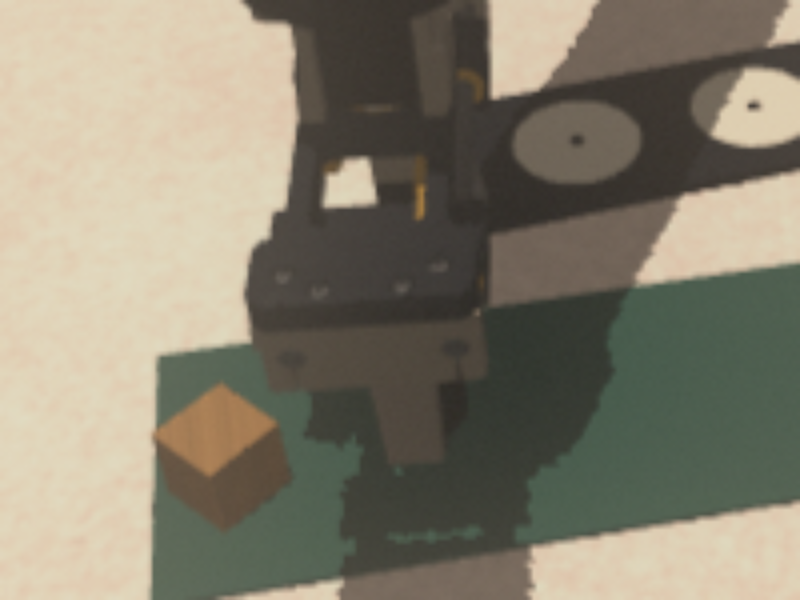

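Call:
carry_out(
  series="0 0 -0.4 0 0 0; 0 0 -0.4 0 0 0; 0 0 -0.4 0 0 0; 0 0 -0.4 0 0 0; 0 0 -0.4 0 0 0; 0 0 -0.4 0 0 0; 0 0 -0.4 0 0 0",
  hand=18,
  squeeze=14,
)

```text
clock: 20.85
position: [0.6113, -0.1634, 0.0323]
orientation: [0.062, 0.704, -0.062, 0.704]
ft_force: [0.1, 0.4, 1.3]
width: 0.03
```

```bash
python3 go.py 611.6 -163.8 140 -10 478.1 -3.3 140 2.4
```

```text
t 20.85 p [ 611.3 -163.4   32.3] jaw -10.03 w 30.0 F [0.1 0.4 1.3] q7 0.41
-107.7 -0.3 0.4 -0.001 0.000 -0.000
-107.7 134.5 -159.0 -0.217 0.000 -0.000
```

Call:
carry_out(
  series="-20 0 0 0 0 0; -60 0 0 0 0 0; -108 0 0 0 0 0; -108 35 -42 -0.1 0 0; -108 70 -84 -0.217 0 0; -108 105 -125 -0.217 0 0; -108 134.5 -159 -0.217 0 0; -108 134.5 -159 -0.217 0 0; -108 134.5 -159 -0.217 0 0; -108 134.5 -159 -0.217 0 0; -108 134.5 -159 -0.217 0 0",
)

```text
clock: 22.22
position: [0.4786, -0.0044, 0.1403]
orientation: [-0.014, 0.707, 0.014, 0.707]
ft_force: [0.5, 0.3, -0.1]
width: 0.0299
```

```bash
python3 go.py 478.1 -3.3 49 2.4
```

```text
t 22.23 p [478.6  -4.4 140.3] jaw 2.3 w 29.9 F [ 0.5  0.3 -0.1] q7 0.21
91.3 1.1 -0.5 -0.002 0.000 0.001
```

Call:
carry_out(
  series="45 0 -0.5 0 0 0; 75 0 -0.5 0 0 0; 91 0 -0.5 0 0 0; 91 0 -0.5 0 0 0; 91 0 -0.5 0 0 0; 91 0 -0.5 0 0 0; 91 0 -0.5 0 0 0",
)

```text
clock: 23.1
position: [0.4781, -0.0032, 0.05]
orientation: [-0.015, 0.706, 0.015, 0.707]
ft_force: [-0.2, -0.5, -0.8]
width: 0.0296
```

```bash
python3 go.py 478.1 -3.3 36.7 2.4;python3 - <<'E'
from h import *
d=vision.read_camera('scene'); cv2.imwrite('pics/s9.png',cv2.resize(d['img'][130:280,250:450],None,fx=4,fy=4)[...,::-1])
E
python3 go.py 478.1 -3.3 36.7 2.4
```

```text
t 23.1 p [478.1  -3.2  50. ] jaw 2.41 w 29.6 F [-0.2 -0.5 -0.8] q7 0.33
13.3 -0.1 -0.0 0.000 0.002 -0.000
t 23.15 p [478.   -3.2  49.9] jaw 2.41 w 29.7 F [ 0.   0.3 -0.4] q7 0.33
13.2 -0.1 0.1 0.000 0.001 -0.000
```

View pics/s9.png

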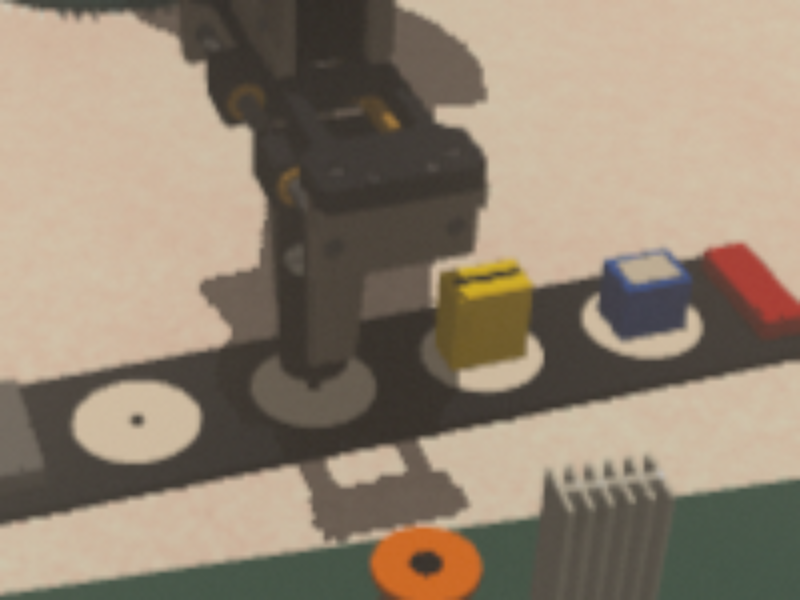

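The can hangs over mark_c, and the film cap and relay stand well. Lowering.

Call:
carry_out(
  series="6 0 0 0 0 0; 10 0 0 0 0 0; 12 0 0 0 0 0; 13 0 0 0 0 0; 13.2 0 0 0 0 0; 13.2 0 0 0 0 0",
)

```text
clock: 23.9
position: [0.4774, -0.0034, 0.0362]
orientation: [-0.015, 0.707, 0.015, 0.707]
ft_force: [-2.3, -0.3, 4.0]
width: 0.0297
```

```bash
python3 go.py 478.1 -3.3 36.3 2.4
```

```text
t 23.9 p [477.4  -3.4  36.2] jaw 2.39 w 29.7 F [-2.3 -0.3  4. ] q7 0.35
-0.1 0.1 0.7 -0.000 -0.000 -0.000
```

Call:
carry_out(
  series="-0.3 0 0.5 0 0 0; -0.3 0 0.5 0 0 0; -0.3 0 0.5 0 0 0; -0.3 0 0.5 0 0 0; -30 0 0.5 0 0 0; -70 0 0.5 0 0 0; -110 0 0.5 0 0 0; -110 0 0.5 0 0 0; -110 0 0.5 0 0 0",
  hand=64,
)

```text
clock: 25.02
position: [0.4776, -0.0031, 0.1456]
orientation: [-0.015, 0.707, 0.015, 0.707]
ft_force: [-0.2, -0.3, 0.5]
width: 0.0639
```

```bash
python3 go.py 631.1 61.2 145 -0.5; python3 -c "
from h import *
look('heat_sink')"
```

```text
t 25.02 p [477.6  -3.1 145.6] jaw 2.42 w 63.9 F [-0.2 -0.3  0.5] q7 0.21
0.5 57.7 156.1 0.051 -0.001 -0.000
heat_sink top 0.92 [264. 181.]
heat_sink scene 0.69 [400. 262.]
   ['top'] [6.3140e+02 6.1050e+01 1.6868e+02 3.6000e-01]
   ['scene'] [6.3319e+02 6.1050e+01 1.7961e+02 7.0000e-02]
   ['top', 'scene'] [6.3218e+02 6.1060e+01 1.7587e+02 4.4000e-01]
```

Call:
carry_out(
  series="0 20 55 0.05 0 0; 0 40 110 0.05 0 0; 0 57.7 156 0.05 0 0; 0 57.7 156 0.05 0 0; 0 57.7 156 0.05 0 0; 0 57.7 156 0.05 0 0; 0 57.7 156 0.05 0 0",
)

```text
clock: 26.1
position: [0.6309, 0.0603, 0.1464]
orientation: [0.003, 0.707, -0.003, 0.707]
ft_force: [-0.6, -0.1, 0.7]
width: 0.0642
```

```bash
python3 -c "
from h import *
look('can_cap',.006)
d=vision.read_camera('top'); cv2.imwrite('pics/t10.png',d['img'][...,::-1])"
python3 go.py 631.1 61.1 40 -0.5
```

```text
can_cap top 0.83 [308. 286.]
can_cap scene 0.81 [324. 212.]
   ['top'] [ 4.757e+02 -3.720e+00  9.130e+00  5.000e-02]
   ['scene'] [ 4.7762e+02 -3.6400e+00  9.0200e+00  1.0000e-01]
   ['top', 'scene'] [ 4.7592e+02 -3.6300e+00  7.6000e+00  1.6000e-01]
t 26.35 p [631.4  60.8 146.3] jaw -0.47 w 64.2 F [-1.  -1.9 -0.4] q7 0.12
106.3 0.2 -0.4 0.001 0.000 -0.000
```

View pics/t10.png

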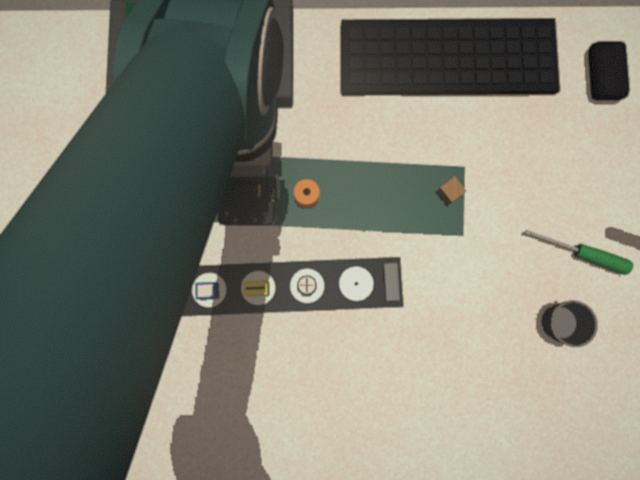

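The can stands centred on mark_c at (307,286). Descending on the heat sink. The spool at (307,192) is clear of the jaws.

Call:
carry_out(
  series="40 0 0 0 0 0; 75 0 0 0 0 0; 98 0 0 0 0 0; 105 0 0 0 0 0; 105 0 0 0 0 0; 105 0 0 0 0 0; 105 0 0 0 0 0",
)

```text
clock: 27.22
position: [0.6322, 0.061, 0.0421]
orientation: [0.003, 0.706, -0.003, 0.708]
ft_force: [0.2, -0.3, -0.4]
width: 0.0642
```

```bash
python3 go.py 631.6 61.1 40 -0.5;python3 - <<'E'
from h import *
d=vision.read_camera('scene'); cv2.imwrite('pics/s11.png',cv2.resize(d['img'][180:330,300:500],None,fx=4,fy=4)[...,::-1])
E
python3 go.py 631.6 61.1 40 -0.5
```

```text
t 27.23 p [632.2  61.   42.1] jaw -0.46 w 64.2 F [ 0.2 -0.3 -0.4] q7 0.18
2.1 0.1 -0.6 0.001 0.002 -0.000
t 27.27 p [632.1  61.   42. ] jaw -0.46 w 63.9 F [ 0.6 -0.2  0.3] q7 0.18
2.0 0.1 -0.5 0.001 0.002 -0.000
```

View pics/s11.png

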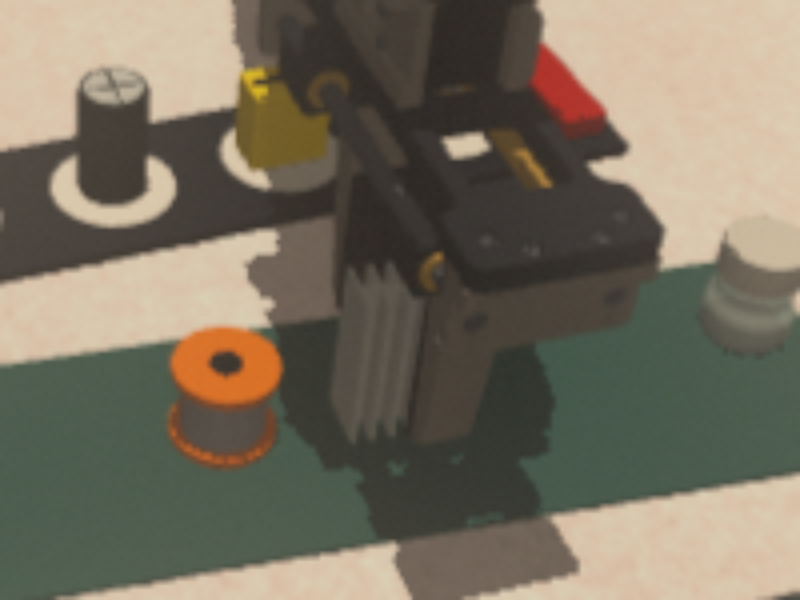

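The heat sink is between the jaws, with the spool clear to its left. Closing.

Call:
carry_out(
  series="1 0 -0.5 0 0 0; 1 0 -0.5 0 0 0; 1 0 -0.5 0 0 0; 1 0 -0.5 0 0 0; 1 0 -0.5 0 0 0; 1 0 -0.5 0 0 0; 1 0 -0.5 0 0 0",
  hand=12,
  squeeze=22,
)

```text
clock: 28.15
position: [0.6311, 0.0609, 0.0401]
orientation: [0.003, 0.707, -0.003, 0.707]
ft_force: [0.3, -0.3, -0.2]
width: 0.0237
```

```bash
python3 go.py 631.6 61.1 150 -0.5 481.3 -81.2 150 2.4
```

```text
t 28.15 p [631.1  60.9  40.1] jaw -0.46 w 23.7 F [ 0.3 -0.3 -0.2] q7 0.18
-109.9 0.2 0.5 0.001 0.000 -0.000
-109.9 -143.3 -148.6 -0.050 0.000 -0.000
```

Call:
carry_out(
  series="-20 0 0 0 0 0; -60 0 0 0 0 0; -110 0 0 0 0 0; -110 -36 -37 -0.02 0 0; -110 -72 -74 -0.05 0 0; -110 -108 -111 -0.05 0 0; -110 -143 -148.6 -0.05 0 0; -110 -143 -148.6 -0.05 0 0; -110 -143 -148.6 -0.05 0 0; -110 -143 -148.6 -0.05 0 0; -110 -143 -148.6 -0.05 0 0",
)

```text
clock: 29.52
position: [0.4819, -0.0802, 0.15]
orientation: [-0.015, 0.707, 0.015, 0.707]
ft_force: [0.2, -0.1, -0.7]
width: 0.0241
```

```bash
python3 go.py 481.3 -81.2 57 2.4
```

```text
t 29.52 p [481.9 -80.2 150. ] jaw 2.49 w 24.1 F [ 0.2 -0.1 -0.7] q7 0.38
93.0 -0.9 -0.6 0.002 0.000 0.000
```

Call:
carry_out(
  series="45 -0.3 -0.5 0 0 0; 75 -0.3 -0.5 0 0 0; 93 -0.3 -0.5 0 0 0; 93 -0.3 -0.5 0 0 0; 93 -0.3 -0.5 0 0 0; 93 -0.3 -0.5 0 0 0; 93 -0.3 -0.5 0 0 0",
)

```text
clock: 30.4
position: [0.4813, -0.0812, 0.0578]
orientation: [-0.015, 0.706, 0.015, 0.708]
ft_force: [-0.8, -0.3, -0.7]
width: 0.0239
```

```bash
python3 go.py 481.3 -81.2 44.4 2.4;python3 - <<'E'
from h import *
d=vision.read_camera('scene'); cv2.imwrite('pics/s12.png',cv2.resize(d['img'][130:280,200:400],None,fx=4,fy=4)[...,::-1])
E
python3 go.py 481.3 -81.2 44.4 2.4
```

```text
t 30.4 p [481.3 -81.2  57.8] jaw 2.41 w 23.9 F [-0.8 -0.3 -0.7] q7 0.51
13.4 -0.0 -0.1 0.000 0.002 -0.000
t 30.45 p [481.2 -81.1  57.7] jaw 2.41 w 23.9 F [-0.1 -0.2 -0.9] q7 0.51
13.3 -0.1 0.0 0.000 0.001 -0.000
```

View pics/s12.png

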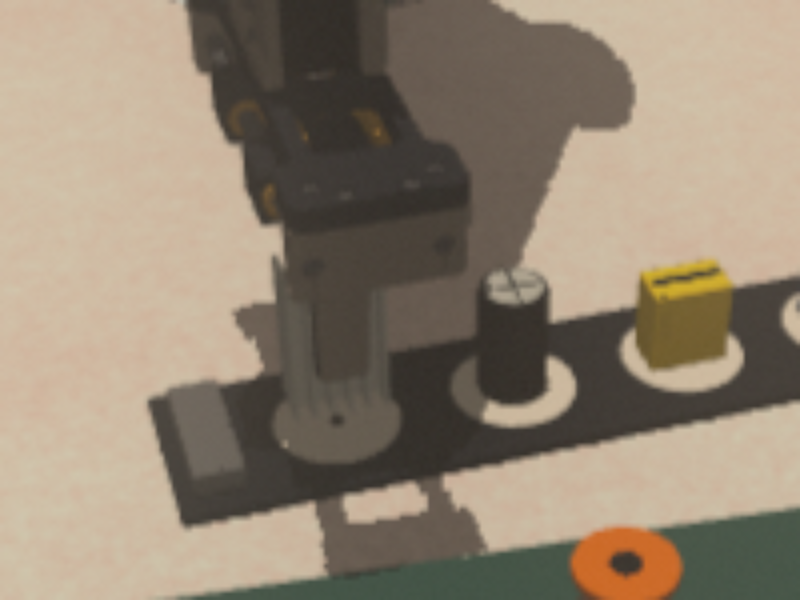

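The heat sink hangs upright over mark_d and clears the can. Lowering.

Call:
carry_out(
  series="6 0 0 0 0 0; 10 0 0 0 0 0; 12 0 0 0 0 0; 13 0 0 0 0 0; 13.5 0 0 0 0 0; 13.5 0 0 0 0 0",
)

```text
clock: 31.2
position: [0.4806, -0.0813, 0.044]
orientation: [-0.015, 0.707, 0.015, 0.707]
ft_force: [-1.2, 0.6, 5.1]
width: 0.0241
```

```bash
python3 go.py 481.3 -81.2 44.1 2.4
```

```text
t 31.2 p [480.6 -81.3  44. ] jaw 2.39 w 24.1 F [-1.2  0.6  5.1] q7 0.52
-0.1 0.1 0.7 -0.000 -0.000 -0.001
```

Call:
carry_out(
  series="-0.3 0 0.5 0 0 0; -0.3 0 0.5 0 0 0; -0.3 0 0.5 0 0 0; -0.3 0 0.5 0 0 0; -30 0 0.5 0 0 0; -70 0 0.5 0 0 0; -120 0 0.5 0 0 0; -160 0 0.5 0 0 0; -160 -60 0.5 0 0 0; -160 -120 0 0 0 0; -160 -180 0 0 0 0; -160 -240 0 0 0 0",
  hand=64,
)

```text
clock: 32.7
position: [0.4909, -0.3226, 0.2036]
orientation: [-0.015, 0.707, 0.015, 0.707]
ft_force: [0.8, -0.3, -0.6]
width: 0.0637
```

Call:
carry_out(
  series="0 -60 -30 0 0 0; 0 -120 -60 0 0 0; 0 -120 -60 0 0 0; 0 -120 -60 0 0 0; 0 -120 -60 0 0 0",
)

```text
clock: 33.33
position: [0.4374, -0.4414, 0.2033]
orientation: [-0.015, 0.707, 0.016, 0.707]
ft_force: [0.5, -0.0, 0.5]
width: 0.0636
```

```bash
python3 go.py; python3 -c "
from h import *
for n in('relay','film_cap','can_cap','heat_sink'): look(n,.006)
look('spool')
d=vision.read_camera('top'); cv2.imwrite('pics/t13.png',d['img'][...,::-1])
d=vision.read_camera('scene'); cv2.imwrite('pics/s13.png',d['img'][...,::-1])
"
```

```text
t 33.33 p [ 437.4 -441.4  203.3] jaw 2.58 w 63.6 F [ 0.5 -0.   0.5] q7 1.09
relay top 0.58 [210. 290.]
relay scene 0.86 [409. 207.]
   ['top'] [4.6865e+02 1.5300e+02 2.6400e+00 8.0000e-02]
   ['scene'] [4.7147e+02 1.5220e+02 1.6533e+02 1.4000e-01]
   ['top', 'scene'] [4.6895e+02 1.5341e+02 2.0000e-01 2.8000e-01]
film_cap top 0.56 [253. 293.]
film_cap scene 0.93 [368. 210.]
   ['top'] [4.718e+02 7.421e+01 8.000e-02 7.000e-02]
   ['scene'] [4.7529e+02 7.2470e+01 1.6508e+02 1.4000e-01]
   ['top', 'scene'] [4.7191e+02 7.4110e+01 4.4000e-01 2.7000e-01]
can_cap top 0.53 [307. 286.]
can_cap scene 0.55 [326. 214.]
   ['top'] [ 4.7582e+02 -3.5500e+00  2.0100e+00  5.0000e-02]
   ['scene'] [ 4.7752e+02 -3.7000e+00  2.2280e+01  8.0000e-02]
   ['top', 'scene'] [ 4.7594e+02 -3.4500e+00  7.6300e+00  1.4000e-01]
heat_sink top 0.55 [359. 282.]
heat_sink scene 0.62 [437. 203.]
   ['top'] [ 4.7827e+02 -8.1110e+01  3.7700e+00  1.1000e-01]
   ['scene'] [553.45 159.66  57.82   1.22]
   ['top', 'scene'] [478.27 -81.11   3.77   1.11]
spool top 0.84 [304. 196.]
spool scene 0.89 [354. 280.]
   ['top'] [ 6.2238e+02 -3.5500e+00  7.9500e+00  7.0000e-02]
   ['scene'] [ 6.2481e+02 -3.3600e+00  1.5990e+01  5.0000e-02]
   ['top', 'scene'] [ 6.2338e+02 -3.1500e+00  1.5600e+00  1.7000e-01]
```

View pics/t13.png

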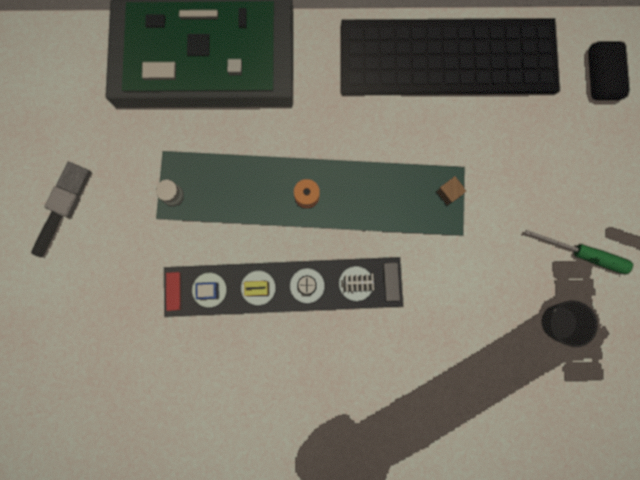

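View pics/s13.png

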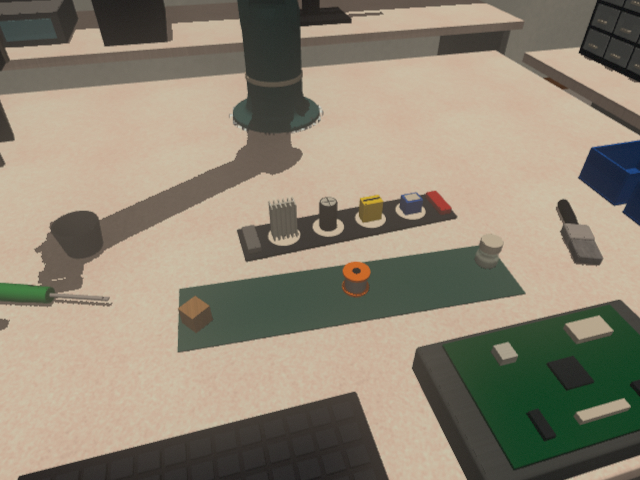

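All four stand upright and in order from the red end, within about 2 mm of their marks. The spool is at its original place, so I'm handing the job in.

```bash
python3 -c "
from cell import ctrl,state
print(ctrl.job_done(),state()['clock'])"
```

```text
the job is handed in; nothing more can be done
the job is handed in; nothing more can be done
```

The four components are standing on the strip in order from the red end block: relay, film cap, can cap, heat sink. I handed the job in at about 34 s, and the hand-in gave no verdict.

**Grasps and placing:** each grip closed to the part's known width (26, 22, 30 and 24 mm). Each part touched down with about 4–5 N before I released it.

**Last look, arm clear:** both pictures show all four upright on their marks. The top camera puts each within about 2 mm of its mark's centre.

**Spool:** the top camera has it within 0.5 mm of where it started.

**Checks that failed or disagreed:**
- **Heat sink:** the scene camera's last fit failed because the network pointed at the red block. Its final position rests on the top camera and the picture.
- **Relay and film cap:** the scene and top fits differ by up to about 15° in angle and 3.5 mm in position. The film cap and relay look square to the strip in the top picture.

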